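# Press a dial: three clicks on the ratchet lever, and hold

### The job

Press the enamel dial into its brass holder with the small lever press: turn the press's release knob anticlockwise (seen from above) until it clicks over its detent, which unlocks the lever. Then swing the lever anticlockwise by its upright handle three clicks, never on to the fourth, and finish while still holding the lever on the third click, because it springs back when let go. Leave the other things on the bench alone.

Things in the scene. Friction and masses are not known exactly. Their poses are not given: they have to be found in the camera images.
- press: the dial press, a grey C frame on a dark steel base plate (180 x 170 x 12 mm) fixed to the bench. Origin on the bench under the spindle; at yaw 0 x points away from the robot (the column is on the +x side), z up. The release knob is at (70, -68) mm in this frame, on a 22 mm post. Column and top arm end 102 mm above the bench, the pawl housing on them at 114 mm.
- press_axis (a point): point on the vertical spindle axis about which the lever turns, 124 mm above the bench at mid-thickness of the lever arm; axes those of the press. The hub there (30 mm across) rises to 144 mm.
- lever_handle (a point): centre of the grip of the lever's upright round black handle, 159 mm above the bench, 110 mm from the spindle axis; handle 16 to 18 mm thick, from 129 to 178 mm above the bench; the steel lever arm below is 14 mm wide, 10 mm thick. Turns with the lever; y points from the spindle out along the lever.
- lever (a joint): lever angle, rad: 0 at rest (lever along the press's +y), growing anticlockwise from above to 1.2. Clicks lie at 0.25, 0.50, 0.75, 1.00, with humps half-way between (0.125, 0.375 ..). A spring drives it back to 0. The handle resists with 3 to 6 N by turns: most shortly before a hump, least shortly before a click. Blocked at under 0.1 until the knob is clicked over.
- knob_grip (a point): centre of the black bar grip of the release knob, 148 mm above the bench, on the knob's vertical axis; the bar is 40 mm long along this point's x axis, 12 mm wide along its y axis and reaches from 130 to 158 mm above the bench. Below it, at 120 to 129 mm, a flat steel tongue 63 mm long sticks out along -x, standing behind the lever's tail.
- release_knob (a joint): knob angle in rad, starts between 0 and 0.1 and grows anticlockwise from above to a stop at 1.15. Its detent is a hump at 0.55 (about 0.1 N m), over by 0.85; past it the tongue is clear of the lever's tail.
- pad: round rubber pad under the spindle, 24 mm across, which the lever lowers 16 mm per rad; at rest its face is 10.5 mm above the dial. Origin at the centre of its lower face. It meets the dial shortly before the third click and then presses with 3 to 4 N.
- dial_holder: brass dial holder with a white enamel dial, 41 mm across and 6 mm high, lying loose on the press's round anvil between three short pins; origin at the centre of its underside, 22 mm above the bench. It stays there.
- bench_block: bystander: black steel block 44 x 66 x 22 mm, origin under its centre
- enamel_jar: bystander: small white-lidded jar, 42 mm across, 58 mm high, origin under its centre
- loupe: bystander: black eye loupe, 34 mm across, 30 mm high, origin under its centre

How it is judged:
By the outcome, as a careful person would: the job done as asked, in the order asked, and still so for the second after the job is handed in, while the arm keeps its last pose, push and grip.
It also fails if it takes over 48 s, if anything falls off the work surface, if the arm or the gripper's body presses on something with over 40 N, if the wrist force passes 120 N, or if a joint passes its speed limit or range.

### The arm

A 6-joint arm with a two-finger parallel gripper is mounted at the origin on a cart in front of the work surface, level with it; the furniture and walls round the work are solid. World frame = base frame: x ahead of the robot, y to its left, z up, the work surface at z = 0. Lengths are in mm, angles in rad, forces in N, time in s.
With the tool pointing down it reaches from about 400 to 925 mm from the base axis. Payload 12.5 kg.
Tool frame: the origin (TCP) lies midway between the tips of the shut fingers; the grasp point (between the pads) lies 19 mm behind it; z points along the fingers, y is the direction in which the jaws open and shut (so a half turn about z gives the same grasp; the last joint's range is limited). The gripper opens to 95 mm and grips with 3 to 60 N. Pads are 20 mm wide; open, the fingers measure 119 mm over their backs; the gripper's body (75 mm by 180 mm) begins 59 mm behind the grasp point.
Start: joints at [-1.311, 0.491, 1.559, -0, 1.092, -0.106], TCP at [223.584, -583.658, 214.661] pointing down, gripper open.
Joint ranges: [-3.1, 3.1], [-0.84, 2.19], [0.05, 2.79], [-1.13, 4.28], [0.06, 2.93], [-2.69, 2.69]. Speed limits (rad/s): [2.22, 2.22, 2.79, 3.14, 3.14, 3.14].

### API

Orientations are given as [roll, pitch, yaw] about the fixed x, y, z axes, in that order (R = Rz(yaw) Ry(pitch) Rx(roll)).
In Python, from cell import env gives the robot as it stands.
- The arm moves only by the tool drive_tool, never from a script. Its argument "increments" is a list of rows, each a list of 2 entries, a list of its own where there are three numbers: the shift along the tool's x, y, z as a fraction of full scale, then the turn, a rotation vector about the tool's x, y, z as a fraction of full scale. In form: [[[x, y, z], [ax, ay, az]], ...]. A call has 1 to 5 rows; each row shifts and turns the commanded pose from where the row before left it, along the tool's axes as they then stand; what a row does not reach is not made up. Full scale, the value 1, is 30 mm for a shift and 0.08 rad for a turn. A row lasts 1/12 s, in which the tool goes at most 41.7 mm and 7.16 degrees, less where a joint would pass 70% of its speed; a pose out of reach is approached as far as the arm can. A call with a number of a shift or a turn outside -1 to 1 is refused whole. A call with a gripper value outside its range is refused whole. "jaw" is the opening, from -1 (shut) to 1 (fully open), so that 0 is half open, set as the call begins (left out, the last holds). The fingers move at their own pace and stop on an object; the grip force is fixed at half the most. Time passes only in rows, so rows that do not move let the fingers close. It gives the time, the measured TCP pose, the force and the opening at its end, in the units of the state.
- env.state(): the state, without advancing time (a new reading comes with each control period).
- env.read_camera(name): name is "scene" or "top" or "wrist"; returns a dict with "pixels" (400x640x3 uint8, blue, green, red), "vertical_fov" (degrees; the focal length in pixels is half the picture's height over the tangent of half this angle, whatever the lens; pixels are square), "cx", "cy" (the principal point, pixels), "world_to_cam" (4x4, takes a point from world to camera coordinates). Camera axes: x right, y down, z forward; pixel columns grow to the right and rows downward; lengths in mm; the calibration is good to about 2 mm. A picture is of the moment at which its call begins. There is no depth.
- env.job_done(): hands the job in, once; it reports no verdict.
Trained networks look in a picture, given as the dict that the camera call returned (one of the last four; its "shot" number tells which), for a name from the list of things; names that differ only in an ending like _2 or _b are one class to them, and where a whole thing is asked for, a point or a joint stands for the part that bears it (a point fixed in the world has none). Each returns a list of dicts, best first, with "score" (0 to 1); they miss things now and then, are a little off and sometimes report something else, mostly with a low value. They report only what shows in the picture. A call takes as long as a camera call.
- env.boxes_of(target, picture): "point" ([x, y, z] in mm, in world coordinates, good to about 4 mm: the middle of the surface that is visible of it).
- env.tip_of(target, picture): "point" ([x, y, z] in mm, in world coordinates, good to about 4 mm: a listed point, or the origin of a listed thing).
The state is a dict: "t": time; "joints": joint angles; "qvel": joint speeds; "tau": joint torques, N m; "eef_pos": TCP position; "tcp_rot": TCP orientation; "ft_force": force on the tool from outside, world axes, zero at the start; "moment": the same for the moment, N m; "opening": opening from 0.0 (shut) to 1.0 (fully open).
Only numpy, scipy, OpenCV 4.12 (cv2) and the standard library are available. Lean on these libraries where they do the work, as an engineer would, in place of code of your own. Each camera call takes 0.05 s, during which the arm holds its last target.

## Working session

There is one attempt and no reset: what is moved stays moved. The work goes in short steps, Python scripts to look and compute and a tool call to move; the robot and the scene stay as the last step left them, time stands still between calls to the robot, and variables do not carry over. Pictures are saved under pics/ and viewed, and the job is handed in when it is done.

Besides the shell and the picture viewer there is one more tool, called after "Emit:" as a command line: name --argument value ..., lists and objects as JSON in quotes. drive_tool: Moves the arm, as the interface text tells. Its arguments: {"type":"object","properties":{"increments":{"type":"array","items":{"type":"array"}},"jaw":{"type":"number"}},"required":["increments"]}

```bash
ls; mkdir -p pics; cat > h.py <<'E'
import numpy as np, cv2, json
from cell import env
def shot(name,fn):
    p=env.read_camera(name); cv2.imwrite('pics/'+fn,p['pixels']); return p
def proj(p,X):
    M=np.array(p['world_to_cam']);c=M[:3,:3]@np.array(X)+M[:3,3]
    f=200/np.tan(np.radians(p['vertical_fov'])/2); return np.array([p['cx']+f*c[0]/c[2],p['cy']+f*c[1]/c[2]])
def ray(p,uv,z):
    M=np.array(p['world_to_cam']);f=200/np.tan(np.radians(p['vertical_fov'])/2)
    d=M[:3,:3].T@np.array([(uv[0]-p['cx'])/f,(uv[1]-p['cy'])/f,1]);o=-M[:3,:3].T@M[:3,3]
    return o+d*(z-o[2])/d[2]
E
python3 - <<'E'
from h import *
s=env.state();print(s)
for n in ['scene','top','wrist']:
    p=shot(n,n+'1.png'); print(n,p['vertical_fov'],p['cx'],p['cy'],p['pixels'].shape)
    for t in ['press','press_axis','lever_handle','knob_grip','dial_holder','bench_block','enamel_jar','loupe','pad']:
        try:print(t,[(np.round(d['point']),round(d['score'],2)) for d in env.tip_of(t,p)[:2]])
        except Exception as e: print(t,e)
E
```

```text
pics
{'t': 0.0, 'joints': array([-1.31062126e+00,  4.91578093e-01,  1.55945005e+00, -1.63428635e-05,
        1.09167582e+00, -1.05575600e-01]), 'qvel': array([ 1.59449100e-03, -2.32439603e-05, -6.87266844e-04, -3.51286257e-04,
        5.33284965e-05, -1.52465734e-04]), 'tau': array([-2.44726492e-03, -6.12641859e+01, -2.58182877e+01,  6.92085782e-02,
        4.81831993e-02, -1.10019812e-04]), 'eef_pos': array([ 223.50172387, -583.41637246,  214.05002298]), 'tcp_rot': array([-3.14048601e+00, -1.02694800e-04,  3.65758155e-01]), 'ft_force': array([-0.37579169,  0.00658058, -0.55986209]), 'moment': array([-0.01827582, -0.08182711, -0.00871283]), 'opening': 1.0001420418700016}
scene 45.46605542593172 323.697753509144 201.977053500037 (400, 640, 3)
press [(array([550.,  48.,  -2.]), 0.71)]
press_axis [(array([553.,  52., 127.]), 0.91)]
lever_handle [(array([582., 152., 160.]), 0.76)]
knob_grip []
dial_holder [(array([555.,  44.,  24.]), 0.6), (array([ 412., -164.,    3.]), 0.6)]
bench_block [(array([401., 367.,   1.]), 0.97)]
enamel_jar [(array([553.,  48.,  39.]), 0.54), (array([ 410., -166.,    2.]), 0.52)]
loupe [(array([690., 329.,   2.]), 0.63)]
pad [(array([549.,  45.,  37.]), 0.43)]
top 50.04643476540912 329.65766514801066 194.96321384703234 (400, 640, 3)
press [(array([549.,  51.,  -1.]), 0.59)]
press_axis [(array([557.,  46., 123.]), 0.65)]
lever_handle [(array([579., 156., 154.]), 0.98)]
knob_grip [(array([582., 155., 158.]), 0.72), (array([607., -35., 148.]), 0.56)]
dial_holder []
bench_block [(array([399., 372.,  -3.]), 0.7)]
enamel_jar [(array([ 416., -162.,    4.]), 0.81)]
loupe [(array([690., 324.,   1.]), 0.53)]
pad [(array([399., 370.,  -1.]), 0.6)]
wrist 69.12254293916322 321.5986210881519 200.08024664133453 (400, 640, 3)
press []
press_axis []
lever_handle []
knob_grip []
dial_holder []
bench_block []
enamel_jar []
loupe []
pad []
```

View pics/top1.png

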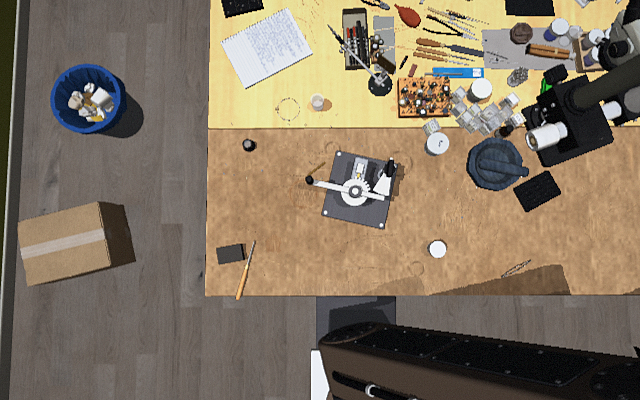

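View pics/scene1.png

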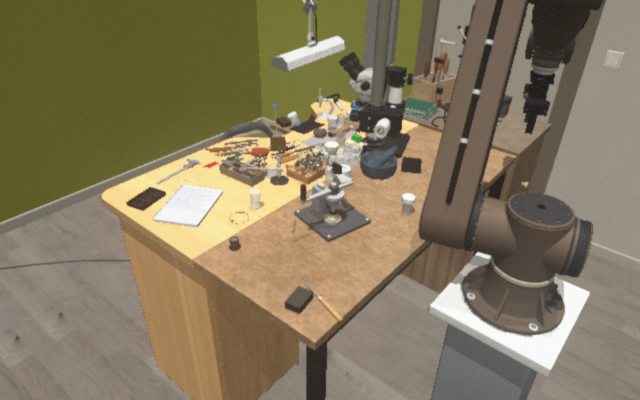

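```bash
python3 - <<'E'
from h import *
p=env.read_camera('top')
im=p['pixels'][135:245,290:420]; im=cv2.resize(im,None,fx=6,fy=5.4,interpolation=cv2.INTER_CUBIC)
cv2.imwrite('pics/topz.png',cv2.resize(p['pixels'][135:235,290:420],None,fx=6,fy=6,interpolation=cv2.INTER_CUBIC))
for q in [(339,151),(323,218),(381,227),(398,166)]: print(q, ray(p,q,12)[:2].round(1))
print(proj(p,[605,-35,158]),proj(p,[554,48,144]),proj(p,[581,154,178]))
E
```

```text
(339, 151) [671.8  83. ]
(323, 218) [493.2 126.5]
(381, 227) [468.7 -26.2]
(398, 166) [630.4 -73.8]
[390.97067924 167.73151275] [355.06993136 190.38826216] [309.03002527 177.47488335]
```

View pics/topz.png

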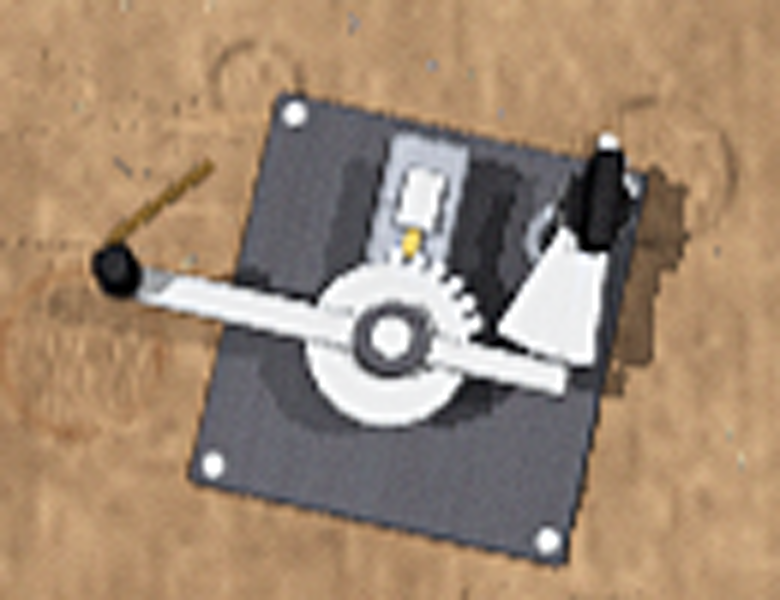

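```bash
cat >> h.py <<'E'
from scipy.spatial.transform import Rotation as Ro
def plan(target,yaw,n,start=None,every=5):
    s=env.state()
    P=np.array(s['eef_pos']);r=s['tcp_rot'];R=Ro.from_euler('xyz',r)
    T=np.array(target,float);RT=Ro.from_euler('xyz',[np.pi,0,yaw])
    rv=(R.inv()*RT).as_rotvec()
    rows=[]
    for i in range(n):
        d=R.inv().apply((T-P)/(n-i))/30
        w=(R.inv()*RT).as_rotvec()/(n-i)/.08
        d=d.round(2);w=w.round(2)
        rows.append([d.tolist(),w.tolist()])
        P=P+R.apply(d*30);R=R*Ro.from_rotvec(w*.08)
    print('start',s['eef_pos'].round(1),np.round(r,3),'end',P.round(1),R.as_euler('xyz').round(3))
    for i in range(0,n,every):print(json.dumps(rows[i:i+every]).replace('-0.0,','0,').replace('-0.0]','0]'))
def st():
    s=env.state();print(round(s['t'],2),s['eef_pos'].round(1),np.round(s['tcp_rot'],3),'F',s['ft_force'].round(1),'M',s['moment'].round(2),'op',round(s['opening'],3),'q',s['joints'].round(2))
E
python3 - <<'E'
from h import *
plan([590,-35,250],-0.15,20)
E
```

```text
start [ 223.6 -583.7  214.7] [3.141 0.    0.366] end [590.1 -35.1 250. ] [ 3.141 -0.    -0.15 ]
[[[0.9, -0.64, -0.06], [0.0, 0, 0.32]], [[0.88, -0.66, -0.06], [0.0, 0, 0.32]], [[0.86, -0.68, -0.06], [0.0, 0, 0.32]], [[0.85, -0.7, -0.06], [0.0, 0, 0.32]], [[0.83, -0.72, -0.06], [0.0, 0, 0.32]]]
[[[0.81, -0.74, -0.06], [0.0, 0, 0.32]], [[0.79, -0.77, -0.06], [0.0, 0, 0.32]], [[0.77, -0.79, -0.06], [0.0, 0, 0.32]], [[0.75, -0.8, -0.06], [0.0, 0, 0.32]], [[0.73, -0.82, -0.06], [0.0, 0, 0.32]]]
[[[0.71, -0.84, -0.06], [0.0, 0, 0.32]], [[0.68, -0.86, -0.06], [0.0, 0, 0.33]], [[0.66, -0.88, -0.06], [0.0, 0, 0.32]], [[0.64, -0.89, -0.06], [0.0, 0, 0.33]], [[0.62, -0.91, -0.06], [0.0, 0, 0.32]]]
[[[0.59, -0.93, -0.06], [0.0, 0, 0.33]], [[0.57, -0.94, -0.05], [0.0, 0, 0.32]], [[0.54, -0.96, -0.06], [0.0, 0, 0.33]], [[0.52, -0.97, -0.05], [0.0, 0, 0.32]], [[0.49, -0.98, -0.06], [0.0, 0, 0.33]]]
```

Emit:
drive_tool --increments '[[[0.9,-0.64,-0.06],[0,0,0.32]],[[0.88,-0.66,-0.06],[0,0,0.32]],[[0.86,-0.68,-0.06],[0,0,0.32]],[[0.85,-0.7,-0.06],[0,0,0.32]],[[0.83,-0.72,-0.06],[0,0,0.32]]]' --jaw 0

```text
t: 1.97
eef_pos: [315.9, -445.2, 223.8]
tcp_rot: [3.141, -0.0, 0.236]
ft_force: [-0.1, 0.3, 0.7]
opening: 0.708
```

Emit:
drive_tool --increments '[[[0.81,-0.74,-0.06],[0,0,0.32]],[[0.79,-0.77,-0.06],[0,0,0.32]],[[0.77,-0.79,-0.06],[0,0,0.32]],[[0.75,-0.8,-0.06],[0,0,0.32]],[[0.73,-0.82,-0.06],[0,0,0.32]]]'

```text
t: 2.38
eef_pos: [407.7, -308.0, 232.9]
tcp_rot: [3.141, -0.0, 0.108]
ft_force: [0.1, -1.0, -0.9]
opening: 0.5
```

Emit:
drive_tool --increments '[[[0.71,-0.84,-0.06],[0,0,0.32]],[[0.68,-0.86,-0.06],[0,0,0.33]],[[0.66,-0.88,-0.06],[0,0,0.32]],[[0.64,-0.89,-0.06],[0,0,0.33]],[[0.62,-0.91,-0.06],[0,0,0.32]]]'

```text
t: 2.8
eef_pos: [499.3, -170.9, 241.9]
tcp_rot: [3.141, -0.0, -0.021]
ft_force: [1.0, -1.2, -0.2]
opening: 0.501
```

Emit:
drive_tool --increments '[[[0.59,-0.93,-0.06],[0,0,0.33]],[[0.57,-0.94,-0.05],[0,0,0.32]],[[0.54,-0.96,-0.06],[0,0,0.33]],[[0.52,-0.97,-0.05],[0,0,0.32]],[[0.49,-0.98,-0.06],[0,0,0.33]]]'

```text
t: 3.22
eef_pos: [590.8, -33.5, 250.2]
tcp_rot: [3.142, -0.0, -0.151]
ft_force: [-0.2, -0.8, 0.5]
opening: 0.504
```

```bash
python3 - <<'E'
from h import *
st()
p=shot('wrist','w2.png')
for t in ['press_axis','lever_handle','knob_grip']:
  for f in (env.tip_of,env.boxes_of):
    print(t,[(np.round(d['point'],1),round(d['score'],2)) for d in f(t,p)[:2]])
M=np.array(p['world_to_cam']);print((-M[:3,:3].T@M[:3,3]).round())
st()
E
```

```text
3.22 [590.8 -33.5 250.2] [ 3.142 -0.    -0.151] F [-0.2 -0.8  0.5] M [ 0.07  0.05 -0.02] op 0.504 q [-0.17  0.41  1.6  -0.    1.13  1.55]
press_axis [(array([554.8,  45.3, 122. ]), 0.79)]
press_axis [(array([588.4,  24.3,  95.7]), 0.77)]
lever_handle [(array([580.4, 158.8, 156.1]), 0.62)]
lever_handle [(array([572.4,  63.1, 130.3]), 0.92)]
knob_grip [(array([606.7, -33.8, 145.9]), 0.58)]
knob_grip [(array([586.8, -26.6, 126.4]), 0.57)]
[667. -44. 420.]
3.57 [589.6 -36.1 250. ] [ 3.141  0.    -0.151] F [ 0.9 -1.  -0.6] M [0.01 0.   0.09] op 0.497 q [-0.17  0.41  1.6  -0.    1.13  1.55]
```

View pics/w2.png

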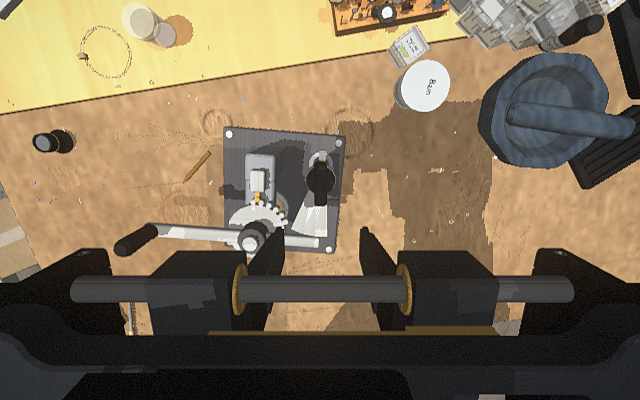

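```bash
python3 - <<'E'
from h import *
p=env.read_camera('wrist')
cv2.imwrite('pics/w3.png',cv2.resize(p['pixels'][120:260,200:360],None,fx=4,fy=4,interpolation=cv2.INTER_CUBIC)[:,:])
np.save('cam.npy',p)
for z,X in [(158,[606,-35]),(144,[554,48]),(178,[581,156])]: print(proj(p,X+[z]))
for yaw in (-.3,-.2,-.1,0):
  for s in (-20,20): print(yaw,s,(proj(p,[606+s*np.cos(yaw),-35+s*np.sin(yaw),158])-[200,120])*4)
E
```

```text
[319.08968714 186.29183898]
[247.26797219 243.72585002]
[115.09355711 248.70759287]
-0.3 -20 [463.95064521 347.07224378]
-0.3 20 [489.27459116 179.91092219]
-0.2 -20 [472.40060688 347.87485185]
-0.2 20 [480.48049136 179.04132641]
-0.1 -20 [480.88772501 347.86731856]
-0.1 20 [471.64261568 179.04988183]
0 -20 [489.33223163 347.04970494]
0 20 [462.85472415 179.93648664]
```

View pics/w3.png

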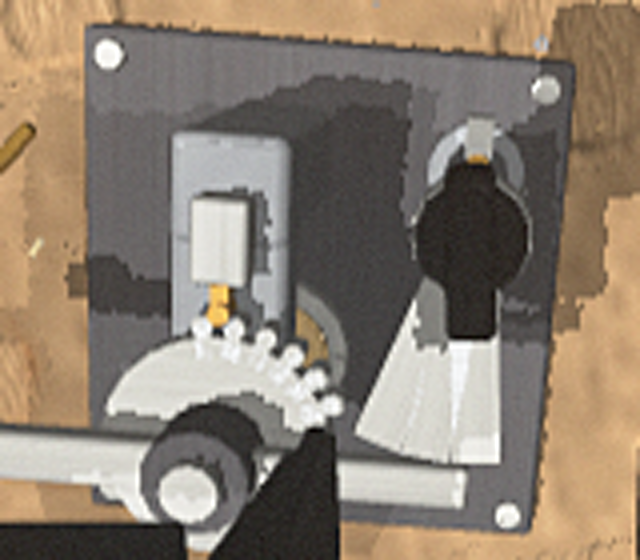

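```bash
python3 - <<'E'
from h import *
plan([607.5,-34,146],-0.14,10)
p=np.load('cam.npy',allow_pickle=True).item()
for z in (158,145,140,135,130): print(z,(proj(p,[607.5,-34,z])-[200,120])*4)
E
```

```text
start [589.6 -36.1 250.1] [ 3.141  0.    -0.151] end [607.5 -33.9 146. ] [ 3.141  0.    -0.14 ]
[[[0.06, -0.02, 0.35], [0.0, 0.0, -0.01]], [[0.06, -0.02, 0.35], [0.0, 0.0, -0.01]], [[0.06, -0.01, 0.35], [0.0, 0.0, -0.02]], [[0.06, -0.02, 0.35], [0.0, 0.0, -0.01]], [[0.06, -0.01, 0.34], [0.0, 0.0, -0.02]]]
[[[0.06, -0.02, 0.35], [0.0, 0.0, -0.01]], [[0.05, -0.01, 0.34], [0.0, 0.0, -0.02]], [[0.06, -0.02, 0.35], [0.0, 0.0, -0.01]], [[0.05, -0.01, 0.34], [0.0, 0.0, -0.02]], [[0.06, -0.02, 0.35], [0.0, 0.0, -0.01]]]
158 [471.07865266 259.53074537]
145 [471.77779886 247.60528446]
140 [472.03036223 243.29726607]
135 [472.27454144 239.1322579 ]
130 [472.51074715 235.10325511]
```

Emit:
drive_tool --increments '[[[0.06,-0.02,0.35],[0,0,-0.01]],[[0.06,-0.02,0.35],[0,0,-0.01]],[[0.06,-0.01,0.35],[0,0,-0.02]],[[0.06,-0.02,0.35],[0,0,-0.01]],[[0.06,-0.01,0.34],[0,0,-0.02]]]'

```text
t: 4.03
eef_pos: [599.3, -34.1, 196.1]
tcp_rot: [3.142, 0.001, -0.145]
ft_force: [-0.6, -0.5, -0.4]
opening: 0.501
```

Emit:
drive_tool --increments '[[[0.06,-0.02,0.35],[0,0,-0.01]],[[0.05,-0.01,0.34],[0,0,-0.02]],[[0.06,-0.02,0.35],[0,0,-0.01]],[[0.05,-0.01,0.34],[0,0,-0.02]],[[0.06,-0.02,0.35],[0,0,-0.01]]]'

```text
t: 4.45
eef_pos: [608.1, -32.9, 144.9]
tcp_rot: [3.141, 0.0, -0.139]
ft_force: [0.2, 0.6, -0.4]
opening: 0.5
```

```bash
python3 - <<'E'
from h import *
st()
p=shot('wrist','w4.png'); st()
E
```

```text
4.45 [608.1 -32.9 144.9] [ 3.141  0.    -0.139] F [ 0.2  0.6 -0.4] M [ 0.04  0.05 -0.02] op 0.5 q [-0.16  0.54  1.67 -0.    0.92  1.55]
4.5 [607.6 -32.7 142.9] [ 3.142e+00  3.000e-03 -1.390e-01] F [-0.6  0.5 -1.6] M [-0.    0.07 -0.02] op 0.5 q [-0.16  0.55  1.68 -0.    0.92  1.55]
```

View pics/w4.png

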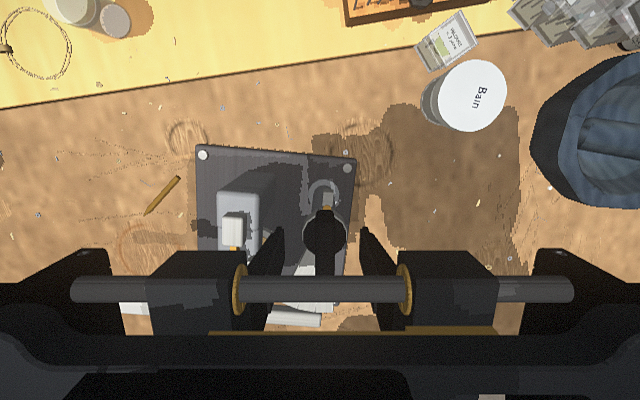

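Emit:
drive_tool --increments '[[[0,0.04,0.1],[0,0,0]],[[0,0,0.05],[0,0,0]]]'

```text
t: 4.67
eef_pos: [607.9, -34.2, 141.1]
tcp_rot: [3.141, 0.0, -0.139]
ft_force: [-1.3, -1.1, 0.4]
opening: 0.503
```

Emit:
drive_tool --increments '[[[0,0,0],[0,0,0]],[[0,0,0],[0,0,0]],[[0,0,0],[0,0,0]],[[0,0,0],[0,0,0]],[[0,0,0],[0,0,0]]]' --jaw -1

```text
t: 5.08
eef_pos: [607.9, -34.1, 141.7]
tcp_rot: [3.142, -0.001, -0.139]
ft_force: [0.0, 0.1, 0.0]
opening: 0.207
```

```bash
python3 - <<'E'
from h import *
st()
E
```

```text
5.08 [607.9 -34.1 141.7] [ 3.142e+00 -1.000e-03 -1.390e-01] F [0.  0.1 0. ] M [0.02 0.03 0.03] op 0.207 q [-0.16  0.55  1.68 -0.    0.92  1.55]
```

Emit:
drive_tool --increments '[[[0,0,0.05],[0,0,0]],[[0,0,0],[0,0,0]],[[0,0,0],[0,0,0]],[[0,0,0],[0,0,0]]]'

```text
t: 5.42
eef_pos: [608.0, -34.5, 140.2]
tcp_rot: [3.141, -0.001, -0.139]
ft_force: [-1.2, -4.2, 4.8]
opening: 0.125
```

```bash
python3 - <<'E'
from h import *
st()
E
```

```text
5.42 [608.  -34.5 140.2] [ 3.141e+00 -1.000e-03 -1.390e-01] F [-1.2 -4.2  4.8] M [-0.88  0.23  0.03] op 0.125 q [-0.16  0.55  1.68 -0.    0.91  1.55]
```

Emit:
drive_tool --increments '[[[0,0,0],[0,0,-0.75]],[[0,0,0],[0,0,-0.75]],[[0,0,0],[0,0,-0.75]],[[0,0,0],[0,0,-0.75]],[[0,0,0],[0,0,-0.75]]]'

```text
t: 5.83
eef_pos: [607.9, -34.2, 140.2]
tcp_rot: [3.141, -0.0, 0.164]
ft_force: [-0.4, -3.1, 5.0]
opening: 0.122
```

```bash
python3 - <<'E'
from h import *
st()
E
```

```text
5.83 [607.9 -34.2 140.2] [ 3.141 -0.     0.164] F [-0.4 -3.1  5. ] M [-0.59  0.32 -0.14] op 0.122 q [-0.16  0.55  1.68 -0.    0.91  1.24]
```

Forces are low; continuing.

Emit:
drive_tool --increments '[[[0,0,0],[0,0,-0.75]],[[0,0,0],[0,0,-0.75]],[[0,0,0],[0,0,-0.75]],[[0,0,0],[0,0,-0.75]],[[0,0,0],[0,0,-0.75]]]'

```text
t: 6.25
eef_pos: [607.8, -33.9, 140.2]
tcp_rot: [-3.141, -0.0, 0.464]
ft_force: [-0.2, -0.8, 2.9]
opening: 0.124
```

Emit:
drive_tool --increments '[[[0,0,0],[0,0,-0.75]],[[0,0,0],[0,0,-0.75]],[[0,0,0],[0,0,-0.75]],[[0,0,0],[0,0,-0.75]],[[0,0,0],[0,0,-0.75]]]'

```text
t: 6.67
eef_pos: [607.6, -33.6, 140.2]
tcp_rot: [-3.141, -0.0, 0.764]
ft_force: [-2.4, 0.8, 5.9]
opening: 0.125
```

```bash
python3 - <<'E'
from h import *
st()
p=shot('wrist','w5.png')
p=shot('top','t5.png'); st()
cv2.imwrite('pics/t5.png',cv2.resize(p['pixels'][135:235,290:420],None,fx=6,fy=6,interpolation=cv2.INTER_CUBIC))
E
```

```text
6.67 [607.6 -33.6 140.2] [-3.141 -0.     0.764] F [-2.4  0.8  5.9] M [ 0.07  0.42 -0.  ] op 0.125 q [-0.16  0.55  1.68  0.    0.91  0.64]
6.77 [607.7 -33.6 140.2] [-3.141 -0.     0.763] F [-2.4  0.3  5.1] M [0.1  0.35 0.02] op 0.122 q [-0.16  0.55  1.68  0.    0.91  0.64]
```

View pics/w5.png

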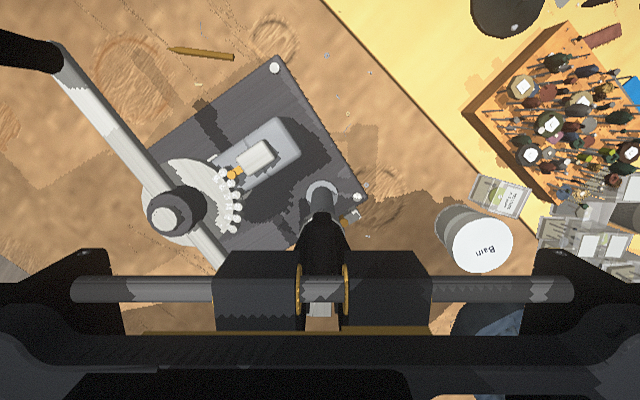

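Emit:
drive_tool --increments '[[[0,0,0],[0,0,0]],[[0,0,0],[0,0,0]],[[0,0,0],[0,0,0]],[[0,0,-0.2],[0,0,0]],[[0,0,-0.6],[0,0,0]]]' --jaw 0

```text
t: 7.18
eef_pos: [606.8, -33.9, 162.2]
tcp_rot: [-3.138, 0.003, 0.761]
ft_force: [0.2, 0.8, 0.8]
opening: 0.416
```

Emit:
drive_tool --increments '[[[0,0,-0.6],[0,0,0]],[[0,0,-0.6],[0,0,0]],[[0,0,-0.6],[0,0,0]],[[0,0,-0.4],[0,0,0]]]'

```text
t: 7.52
eef_pos: [608.2, -34.1, 232.1]
tcp_rot: [3.14, -0.001, 0.761]
ft_force: [0.7, -0.3, 0.3]
opening: 0.5
```

```bash
python3 - <<'E'
from h import *
st()
p=shot('wrist','w6.png')
for t in ['press_axis','lever_handle','knob_grip']:
    print(t,[(np.round(d['point'],1),round(d['score'],2)) for d in env.tip_of(t,p)[:2]])
plan([572,150,240],1.33,12)
E
```

```text
7.52 [608.2 -34.1 232.1] [ 3.14e+00 -1.00e-03  7.61e-01] F [ 0.7 -0.3  0.3] M [-0.02 -0.03  0.04] op 0.5 q [-0.16  0.45  1.58  0.    1.11  0.65]
press_axis [(array([553.5,  46.5, 122.8]), 0.79)]
lever_handle [(array([579.8, 156.5, 157.1]), 0.97)]
knob_grip [(array([609. , -37.1, 143.7]), 0.63)]
start [607.6 -34.  229.7] [3.142 0.    0.761] end [572.  149.9 239.9] [-3.142  0.     1.33 ]
[[[0.28, -0.44, -0.03], [0, 0.0, -0.59]], [[0.3, -0.42, -0.03], [0, 0.0, -0.59]], [[0.32, -0.41, -0.03], [0, 0.0, -0.59]], [[0.34, -0.39, -0.03], [0, 0.0, -0.59]], [[0.36, -0.38, -0.03], [0, 0.0, -0.59]]]
[[[0.38, -0.36, -0.03], [0, 0.0, -0.59]], [[0.39, -0.34, -0.03], [0, 0.0, -0.6]], [[0.41, -0.32, -0.03], [0, 0.0, -0.59]], [[0.42, -0.31, -0.03], [0, 0.0, -0.6]], [[0.44, -0.28, -0.02], [0, 0.0, -0.59]]]
[[[0.45, -0.27, -0.03], [0, 0.0, -0.6]], [[0.46, -0.24, -0.02], [0, 0.0, -0.59]]]
```

View pics/w6.png

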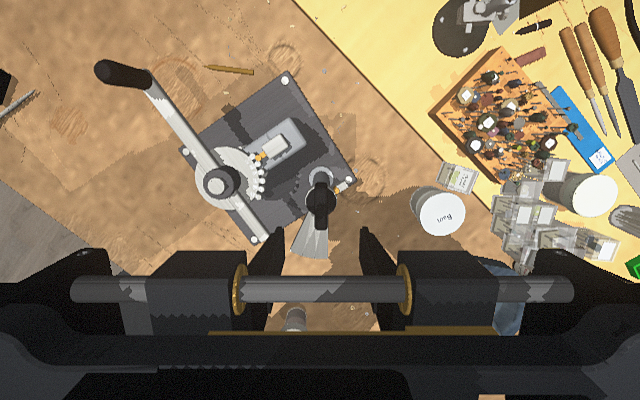

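Emit:
drive_tool --increments '[[[0.28,-0.44,-0.03],[0,0,-0.59]],[[0.3,-0.42,-0.03],[0,0,-0.59]],[[0.32,-0.41,-0.03],[0,0,-0.59]],[[0.34,-0.39,-0.03],[0,0,-0.59]],[[0.36,-0.38,-0.03],[0,0,-0.59]]]'

```text
t: 8.13
eef_pos: [592.3, 44.5, 233.8]
tcp_rot: [-3.14, 0.001, 1.003]
ft_force: [-0.7, 0.1, -0.2]
opening: 0.497
```

Emit:
drive_tool --increments '[[[0.38,-0.36,-0.03],[0,0,-0.59]],[[0.39,-0.34,-0.03],[0,0,-0.6]],[[0.41,-0.32,-0.03],[0,0,-0.59]],[[0.42,-0.31,-0.03],[0,0,-0.6]],[[0.44,-0.28,-0.02],[0,0,-0.59]]]'

```text
t: 8.55
eef_pos: [577.3, 121.3, 238.0]
tcp_rot: [-3.14, 0.0, 1.24]
ft_force: [-0.1, -0.4, -0.1]
opening: 0.499
```

Emit:
drive_tool --increments '[[[0.45,-0.27,-0.03],[0,0,-0.6]],[[0.46,-0.24,-0.02],[0,0,-0.59]],[[0,0,0],[0,0,0]]]'

```text
t: 8.8
eef_pos: [570.8, 153.2, 239.6]
tcp_rot: [-3.14, -0.0, 1.337]
ft_force: [0.2, -0.3, -0.3]
opening: 0.499
```

```bash
python3 - <<'E'
from h import *
st()
p=shot('wrist','w7.png');np.save('cam7.npy',p)
for t in ['press_axis','lever_handle','knob_grip']:
    print(t,[(np.round(d['point'],1),round(d['score'],2)) for d in env.tip_of(t,p)[:2]])
print('handle top',proj(p,[581,156,178]),'handle low',proj(p,[581,156,129]))
print('hub top',proj(p,[556,48.5,144]))
E
```

```text
8.8 [570.8 153.2 239.6] [-3.14  -0.     1.337] F [ 0.2 -0.3 -0.3] M [-0.01 -0.08 -0.01] op 0.499 q [0.15 0.42 1.61 0.   1.11 0.38]
press_axis [(array([553.2,  49.8, 121.9]), 0.94)]
lever_handle [(array([579.9, 156.5, 155.8]), 0.59)]
knob_grip []
handle top [332.73882675 208.63601108] handle low [330.97142906 193.90368085]
hub top [331.01125528 299.29080646]
```

View pics/w7.png

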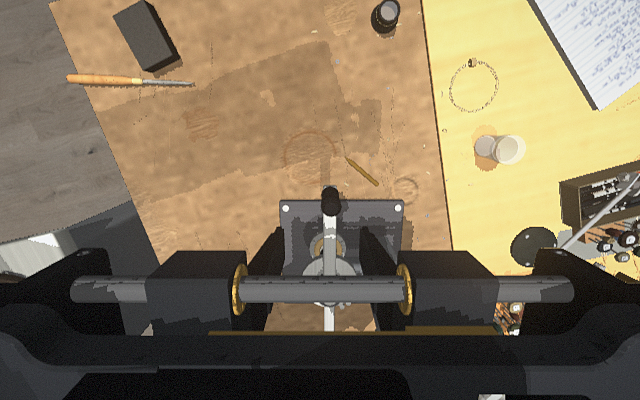

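```bash
python3 - <<'E'
from h import *
plan([579.7,156.3,142],1.335,8)
p=np.load('cam7.npy',allow_pickle=True).item()
cv2.imwrite('pics/w7z.png',cv2.resize(p['pixels'][170:310,260:400],None,fx=4,fy=4,interpolation=cv2.INTER_CUBIC))
E
```

```text
start [572.  149.9 239.8] [-3.141  0.     1.33 ] end [579.7 156.3 142. ] [3.141 0.    1.335]
[[[0.03, 0.03, 0.41], [0, 0.0, -0.01]], [[0.03, 0.02, 0.41], [0, 0.0, -0.01]], [[0.03, 0.03, 0.41], [0, 0.0, -0.01]], [[0.04, 0.02, 0.41], [0, 0.0, -0.01]], [[0.03, 0.03, 0.4], [0, 0.0, -0.01]]]
[[[0.04, 0.02, 0.41], [0, 0.0, 0]], [[0.03, 0.03, 0.4], [0, 0.0, -0.01]], [[0.04, 0.02, 0.41], [-0.01, 0.0, 0]]]
```

View pics/w7z.png

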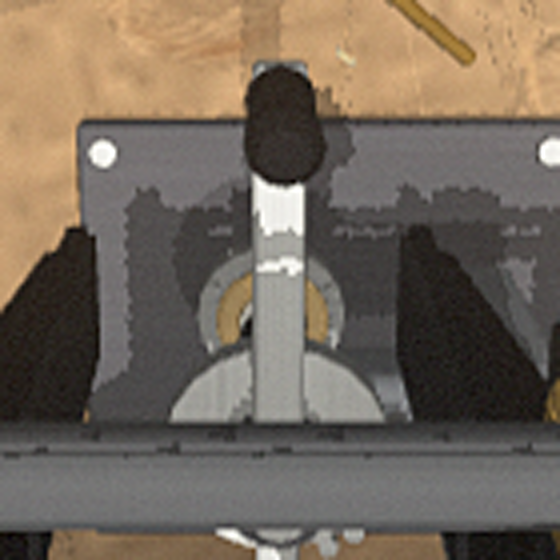

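Emit:
drive_tool --increments '[[[0.04,0.03,0.41],[0,0,-0.01]],[[0.04,0.02,0.41],[0,0,-0.01]],[[0.04,0.03,0.41],[0,0,-0.01]],[[0.04,0.02,0.41],[0,0,-0.01]],[[0.03,0.03,0.4],[0,0,-0.01]]]'

```text
t: 9.42
eef_pos: [577.4, 153.9, 178.1]
tcp_rot: [-3.141, 0.0, 1.333]
ft_force: [-0.3, 0.5, 0.5]
opening: 0.501
```

Emit:
drive_tool --increments '[[[0.04,0.02,0.41],[0,0,0]],[[0.03,0.03,0.4],[0,0,-0.01]],[[0.04,0.02,0.41],[0,0,0]],[[0,0,0],[0,0,0]]]'

```text
t: 9.75
eef_pos: [579.4, 156.9, 139.7]
tcp_rot: [-3.138, 0.001, 1.334]
ft_force: [-0.3, 0.1, -0.1]
opening: 0.501
```

```bash
python3 - <<'E'
from h import *
st()
p=shot('wrist','w8.png')
print(env.tip_of('lever_handle',p)[:1],proj(p,[580.2,157,178]))
E
```

```text
9.75 [579.4 156.9 139.7] [-3.138e+00  1.000e-03  1.334e+00] F [-0.3  0.1 -0.1] M [ 0.01 -0.04  0.03] op 0.501 q [ 0.15  0.54  1.7  -0.    0.91  0.39]
[{'point': [581.2, 155.1, 160.6], 'score': 0.64}] [322.90657063 276.83711846]
```

View pics/w8.png

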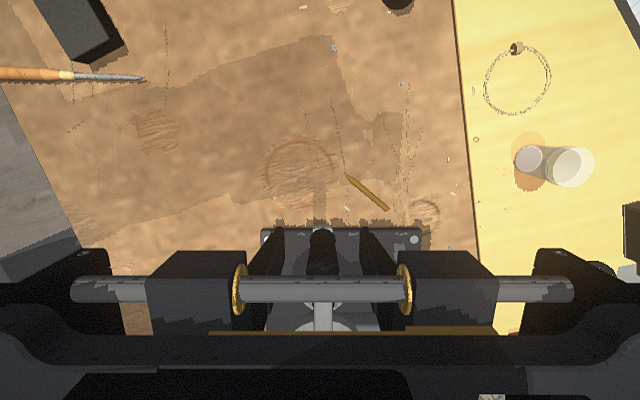

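Emit:
drive_tool --increments '[[[0,0,0],[0,0,0]],[[0,0,0],[0,0,0]],[[0,0,0],[0,0,0]],[[0,0,0],[0,0,0]],[[0,0,0],[0,0,0]]]' --jaw -1

```text
t: 10.27
eef_pos: [580.2, 157.2, 142.6]
tcp_rot: [3.141, -0.0, 1.335]
ft_force: [-0.7, 0.1, -0.9]
opening: 0.205
```

Emit:
drive_tool --increments '[[[0,0,0],[0,0,0]],[[0,0,0],[0,0,0]],[[0,0,0],[0,0,0]]]'

```text
t: 10.52
eef_pos: [580.0, 157.3, 142.5]
tcp_rot: [-3.141, -0.0, 1.335]
ft_force: [-2.4, 1.3, 3.7]
opening: 0.175
```

```bash
python3 - <<'E'
from h import *
st()
E
```

```text
10.52 [580.  157.3 142.5] [-3.141 -0.     1.335] F [-2.4  1.3  3.7] M [ 0.11  0.33 -0.06] op 0.175 q [0.15 0.54 1.7  0.   0.91 0.39]
```

```bash
cat >> h.py <<'E'
C=np.array([555.,49.]);A0=1.3437;RR=111.
def lev():
    s=env.state();d=s['eef_pos'][:2]-C;print('lever~',round(np.arctan2(d[1],d[0])-A0,3),'r',round(np.hypot(*d),1))
def arc(angs,y0=1.335):
    s=env.state();P=np.array(s['eef_pos']);R=Ro.from_euler('xyz',s['tcp_rot']);out=[]
    for a in angs:
        T=np.array([*(C+RR*np.array([np.cos(A0+a),np.sin(A0+a)])),P[2]])
        d=(R.inv().apply(T-P)/30).round(3); w=((R.inv()*Ro.from_euler('xyz',[np.pi,0,y0+a])).as_rotvec()/.08).round(2)
        P=P+R.apply(d*30);R=R*Ro.from_rotvec(w*.08);out.append([d.tolist(),w.tolist()])
    print(json.dumps(out))
E
python3 - <<'E'
from h import *
lev();arc(np.arange(1,16)*.05)
E
```

```text
lever~ 0.0 r 111.2
[[[-0.012, -0.185, 0.0], [-0.0, -0.0, -0.63]], [[-0.006, -0.184, 0.0], [-0.0, -0.0, -0.63]], [[-0.006, -0.185, 0.0], [-0.0, -0.0, -0.62]], [[-0.006, -0.185, 0.0], [-0.0, -0.0, -0.63]], [[-0.007, -0.185, 0.0], [-0.0, -0.0, -0.62]], [[-0.006, -0.185, 0.0], [-0.0, -0.0, -0.63]], [[-0.006, -0.185, 0.0], [-0.0, -0.0, -0.62]], [[-0.006, -0.185, 0.0], [-0.0, -0.0, -0.63]], [[-0.006, -0.185, 0.0], [-0.0, -0.0, -0.62]], [[-0.007, -0.184, 0.0], [-0.0, -0.0, -0.63]], [[-0.006, -0.185, 0.0], [-0.0, -0.0, -0.62]], [[-0.006, -0.185, 0.0], [-0.0, -0.0, -0.63]], [[-0.006, -0.185, 0.0], [-0.0, -0.0, -0.62]], [[-0.006, -0.185, 0.0], [-0.0, -0.0, -0.63]], [[-0.007, -0.185, 0.0], [-0.0, -0.0, -0.62]]]
```

Emit:
drive_tool --increments '[[[-0.006,-0.185,0],[0,0,-0.62]],[[-0.006,-0.185,0],[0,0,-0.63]],[[-0.006,-0.185,0],[0,0,-0.62]],[[-0.006,-0.185,0],[0,0,-0.63]],[[-0.006,-0.185,0],[0,0,-0.62]]]'

```text
t: 10.93
eef_pos: [553.7, 160.3, 142.7]
tcp_rot: [3.138, -0.001, 1.586]
ft_force: [4.8, 1.4, -0.0]
opening: 0.179
```

```bash
python3 - <<'E'
from h import *
st();lev()
p=shot('wrist','w9.png');lev()
E
```

```text
10.93 [553.7 160.3 142.7] [ 3.138e+00 -1.000e-03  1.586e+00] F [ 4.8  1.4 -0. ] M [ 0.22 -0.97 -0.16] op 0.179 q [0.17 0.5  1.76 0.   0.87 0.15]
lever~ 0.238 r 111.3
lever~ 0.247 r 111.3
```

View pics/w9.png

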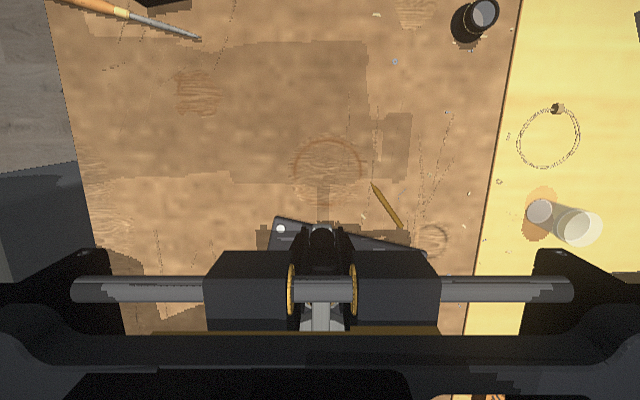

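Emit:
drive_tool --increments '[[[-0.006,-0.185,0],[0,0,-0.63]],[[-0.006,-0.185,0],[0,0,-0.62]],[[-0.006,-0.185,0],[0,0,-0.63]],[[-0.006,-0.185,0],[0,0,-0.62]],[[-0.006,-0.185,0],[0,0,-0.63]]]'

```text
t: 11.4
eef_pos: [526.2, 156.7, 142.6]
tcp_rot: [3.139, -0.001, 1.835]
ft_force: [5.3, 5.0, 0.7]
opening: 0.175
```

```bash
python3 - <<'E'
from h import *
st();lev();arc([.55,.6,.625,.65,.7,.725,.75])
E
```

```text
11.4 [526.2 156.7 142.6] [ 3.139e+00 -1.000e-03  1.835e+00] F [5.3 5.  0.7] M [ 0.94 -0.8  -0.18] op 0.175 q [ 0.17  0.47  1.83  0.    0.84 -0.1 ]
lever~ 0.489 r 111.5
[[[-0.023, -0.227, -0.001], [0.04, -0.01, -0.62]], [[-0.007, -0.185, 0.0], [-0.0, 0.0, -0.63]], [[-0.002, -0.092, 0.0], [-0.0, 0.0, -0.31]], [[-0.001, -0.092, 0.0], [-0.0, 0.0, -0.31]], [[-0.007, -0.185, 0.0], [-0.0, 0.0, -0.63]], [[-0.002, -0.093, 0.0], [-0.0, 0.0, -0.31]], [[-0.002, -0.092, 0.0], [-0.0, 0.0, -0.31]]]
```

Emit:
drive_tool --increments '[[[-0.007,-0.185,0],[0,0,-0.63]],[[0,0,0],[0,0,0]]]'

```text
t: 11.57
eef_pos: [520.5, 155.1, 142.7]
tcp_rot: [3.139, -0.001, 1.886]
ft_force: [5.2, 6.5, -0.8]
opening: 0.175
```

Emit:
drive_tool --increments '[[[-0.007,-0.185,0],[0,0,-0.63]],[[0,0,0],[0,0,0]]]'

```text
t: 11.73
eef_pos: [515.6, 153.3, 142.7]
tcp_rot: [3.138, -0.0, 1.937]
ft_force: [5.3, 7.9, -0.1]
opening: 0.176
```

Emit:
drive_tool --increments '[[[-0.007,-0.185,0],[0,0,-0.63]],[[0,0,0],[0,0,0]]]'

```text
t: 11.9
eef_pos: [510.0, 151.1, 142.7]
tcp_rot: [3.139, -0.001, 1.987]
ft_force: [3.6, 6.7, 1.3]
opening: 0.176
```

Emit:
drive_tool --increments '[[[-0.002,-0.092,0],[0,0,-0.31]],[[0,0,0],[0,0,0]]]'

```text
t: 12.07
eef_pos: [507.7, 150.1, 142.7]
tcp_rot: [3.139, -0.001, 2.011]
ft_force: [3.7, 8.0, 2.2]
opening: 0.176
```

Emit:
drive_tool --increments '[[[-0.002,-0.092,0],[0,0,-0.31]],[[0,0,0],[0,0,0]]]'

```text
t: 12.23
eef_pos: [505.0, 148.8, 142.7]
tcp_rot: [3.14, -0.001, 2.035]
ft_force: [1.9, 9.8, 3.0]
opening: 0.171
```

Emit:
drive_tool --increments '[[[-0.002,-0.092,0],[0,0,-0.31]],[[0,0,0],[0,0,0]]]'

```text
t: 12.4
eef_pos: [502.7, 147.6, 142.7]
tcp_rot: [3.139, -0.001, 2.06]
ft_force: [1.8, 9.7, 2.4]
opening: 0.174
```

```bash
python3 - <<'E'
from h import *
st();lev()
p=shot('wrist','w10.png');lev()
for n in ('top','scene'):
  p=shot(n,n+'10.png')
  for t in ['press_axis','lever_handle','knob_grip','pad']:
    print(t,[(np.round(d['point'],1),round(d['score'],2)) for d in env.tip_of(t,p)[:1]])
cv2.imwrite('pics/s10z.png',cv2.resize(p['pixels'][160:260,270:400],None,fx=6,fy=6,interpolation=cv2.INTER_CUBIC))
st();lev()
E
```

```text
12.4 [502.7 147.6 142.7] [ 3.139e+00 -1.000e-03  2.060e+00] F [1.8 9.7 2.4] M [ 1.66 -0.35 -0.04] op 0.174 q [ 0.16  0.44  1.89  0.    0.81 -0.33]
lever~ 0.715 r 111.6
lever~ 0.713 r 111.6
press_axis [(array([554.4,  43.7, 123.2]), 0.6)]
lever_handle []
knob_grip [(array([608.5, -32.2, 151.8]), 0.67)]
pad []
press_axis [(array([552.4,  51.9, 126.7]), 0.67)]
lever_handle [(array([508.8, 145.1, 159.2]), 0.51)]
knob_grip []
pad [(array([551.7,  47.4,  27.3]), 0.38)]
12.95 [502.9 147.7 142.7] [ 3.139e+00 -1.000e-03  2.059e+00] F [ 1.5 10.2  1.3] M [ 1.55 -0.28 -0.05] op 0.174 q [ 0.16  0.44  1.89  0.    0.81 -0.33]
lever~ 0.713 r 111.6
```

View pics/w10.png

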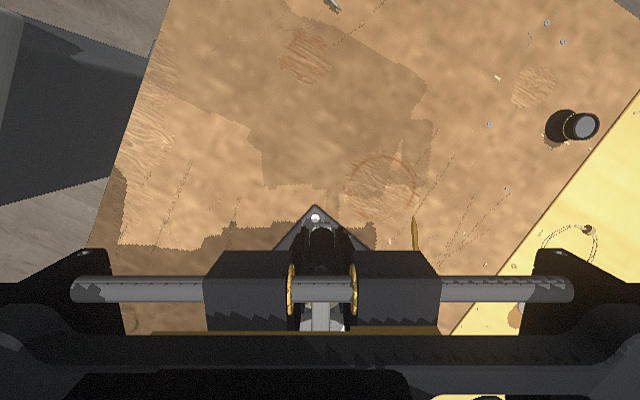

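View pics/s10z.png

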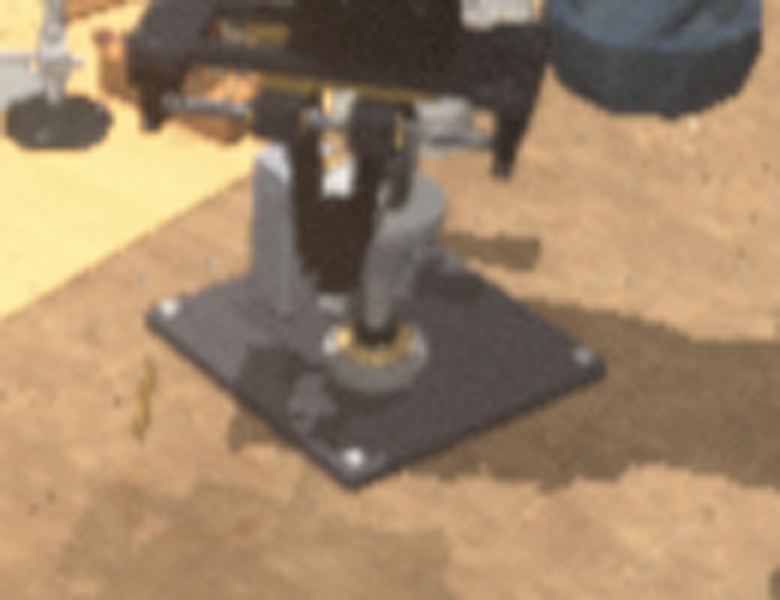

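Emit:
drive_tool --increments '[[[0.015,-0.08,0],[0,0,-0.25]],[[0.01,-0.07,0],[0,0,-0.25]],[[0,0,0],[0,0,0]]]'

```text
t: 13.2
eef_pos: [499.0, 145.7, 142.7]
tcp_rot: [3.138, 0.001, 2.1]
ft_force: [4.4, 5.4, -0.0]
opening: 0.176
```

```bash
python3 - <<'E'
from h import *
st();lev()
p=shot('top','t11.png');lev()
cv2.imwrite('pics/t11z.png',cv2.resize(p['pixels'][135:235,290:420],None,fx=6,fy=6,interpolation=cv2.INTER_CUBIC))
q=shot('wrist','w11.png')
cv2.imwrite('pics/w11z.png',cv2.resize(q['pixels'][200:340,240:400],None,fx=4,fy=4,interpolation=cv2.INTER_CUBIC))
print([(proj(q,[*(C+r*np.array([np.cos(A0+a),np.sin(A0+a)])),129])-[240,200])*4 for a in (.7,.75,.8) for r in (75,100)])
E
```

```text
13.2 [499.  145.7 142.7] [3.138e+00 1.000e-03 2.100e+00] F [ 4.4  5.4 -0. ] M [ 0.97 -0.92 -0.06] op 0.176 q [ 0.16  0.43  1.9   0.    0.81 -0.37]
lever~ 0.752 r 111.7
lever~ 0.751 r 111.7
[array([342.34012275, 337.35145059]), array([350.88953117, 209.64101485]), array([321.3438162 , 336.83069276]), array([321.94696343, 208.88560858]), array([300.33935865, 337.23771081]), array([292.9909839 , 209.45254759])]
```

View pics/t11z.png

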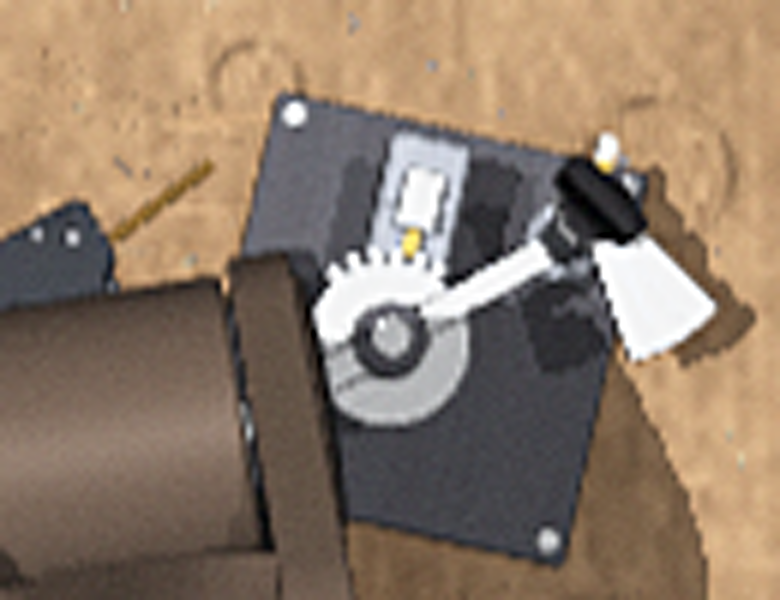

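View pics/w11z.png

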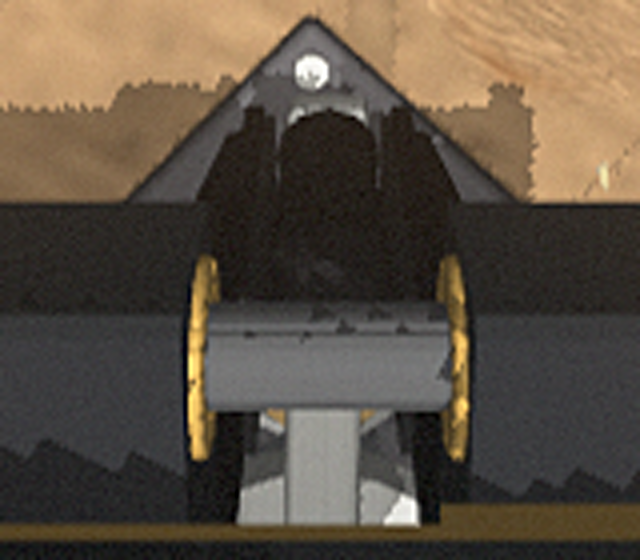

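```bash
python3 - <<'E'
from h import *
st();lev();print(env.job_done());lev()
E
```

```text
13.3 [499.2 145.8 142.7] [3.138e+00 1.000e-03 2.099e+00] F [ 5.1  5.9 -1. ] M [ 0.94 -0.81 -0.04] op 0.179 q [ 0.16  0.43  1.9   0.    0.81 -0.37]
lever~ 0.75 r 111.7
the job is handed in; nothing more can be done
None
the job is handed in; nothing more can be done
```

I turned the release knob about 0.9 rad anticlockwise over its detent, to about 1.0 rad. Then I gripped the lever's upright handle and swung it three clicks. I handed in at 13.3 s with the gripper still holding it on the third click.

- **Lever angle:** the tool position gives 0.75 rad. The lever's tail in the top picture gives about 0.748 rad, so the two agree.
- **Not past the third click:** no reading went above 0.752 rad, well short of the hump at 0.875 towards the fourth click.
- **Knob:** it stayed turned after I let go, and the pictures show the tongue clear of the lever's tail.
- **Forces:** every force reading stayed below about 11 N. The sideways load on the handle rose to about 8 N near the end of the swing, because my estimate of the spindle axis was slightly off. I eased it before finishing.
- **Less certain:** I saw the pad at the dial only in a coarse scene picture, at about 0.71 rad, before the last small move. The force pattern showed the clicks only roughly, so the click count rests on the angle, not on the force.
- **Bystanders:** I kept clear of the other things on the bench, but took no final check of where they stood.

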